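Roll down the slatted facing of a display board

ROBOT

A 7-joint arm with a two-finger parallel gripper is mounted at the origin on a cart in front of the work surface, level with it; the furniture and walls round the work are solid. World frame = base frame: x ahead of the robot, y to its left, z up, the work surface at z = 0. Lengths are in m, angles in degrees, forces in N, time in s.
With the tool pointing down it reaches from about 0.425 to 0.8 m from the base axis. Payload 8.3 kg.
Tool frame: the origin (TCP) lies at the very end of the fingers, on their centre line; the grasp point (between the pads) lies 19 mm behind it; z points along the fingers, y is the line along which they close (so a half turn about z gives the same grasp; the last joint's range is limited). The gripper opens to 85 mm and grips with 20 to 120 N. Pads are 22 mm wide; open, the fingers measure 114 mm over their backs; the gripper's body (76 mm by 85 mm) begins 54 mm behind the grasp point. The pads swing forward as they close: fully open they stand 13 mm farther back than shut.
Start: joints at [72.485, 21.967, 0.94, 78.501, -0.361, 79.538, -2.664], TCP at [0.15, -0.607, 0.231] pointing down, gripper open.
Joint ranges: [-169.22, 169.22], [-14.56, 117.87], [-87.37, 89.26], [10.42, 133.3], [-82.24, 262.24], [0.94, 117.77], [-172.7, 172.7]. Speed limits (degrees/s): [136.94, 136.94, 172.46, 172.46, 180, 180, 180].

INTERFACE

Orientations are given as [roll, pitch, yaw] about the fixed x, y, z axes, in that order (R = Rz(yaw) Ry(pitch) Rx(roll)).
In Python, from plant import * gives the robot as it stands.
- The arm moves only by the shell command python3 -m inch 'ROWS' [OPENING] [FORCE]. ROWS is a JSON object of lists of equal length, an entry for each row: "xyz": the shift along the world's x, y, z in cm, a list of three; "dr": the turn, a rotation vector about the world's x, y, z in degrees, a list of three. A call has 1 to 20 rows; each row shifts and turns the commanded pose from where the row before left it; what a row does not reach is not made up. A row lasts 1/8 s, in which the tool goes at most 62.5 mm and 10.7 degrees, less where a joint would pass 70% of its speed; a pose out of reach is approached as far as the arm can. A call with a gripper value outside its range is refused whole. OPENING is the opening, from -1 (shut) to 1 (fully open), so that 0 is half open, set as the call begins (- or left out, the last holds). The fingers move at their own pace and stop on an object; FORCE is the grip in N (left out, the last holds). Time passes only in rows, so rows that do not move let the fingers close. It gives the time, the measured TCP pose, the force, the opening and the grip force at its end, in the units of the state.
- read_state(): the state, without advancing time (a new reading comes with each control period).
- snapshot(name): name is "side" or "top" or "wrist"; returns a dict with "image" (400x640x3 uint8, red, green, blue), "camera_matrix" (3x3 intrinsics, pixels), "position" and "orientation" of the camera in the world. Camera axes: x right, y down, z forward; pixel columns grow to the right and rows downward; lengths in m; the calibration is good to about 2 mm. A picture is of the moment at which its call begins. There is no depth.
- sign_off(): hands the job in; it is judged then, once.
The state is a dict: "time_s": time; "joints": joint angles; "dq": joint speeds; "joint_efforts": joint torques, N m; "position": TCP position; "tcp_rot": TCP orientation; "ft_force": force on the tool from outside, world axes, zero at the start; "ft_torque": the same for the moment, N m; "finger_gap": finger opening in m; "gripper_force": force on a finger pad.
Only numpy, scipy, OpenCV 4.12 (cv2) and the standard library are available. Lean on these libraries where they do the work, as an engineer would, in place of code of your own. Each camera call takes 0.05 s, during which the arm holds its last target. There are 200 camera calls.

TASK

The six glued slats on the cake display board still stand proud. Take the pressure roller out of its stand and roll along the board in one pass, without lifting, from the plain end to the end with the hanging tab, with steady moderate pressure, so that every slat goes fully down; press with the roller only, not with the fingers. Then set the roller back upright in its stand, let go, and leave the other things on the counter where they are.

Things in the scene. Friction and masses are not known exactly. Their poses are not given: they have to be found in the camera images.
- board: Dark wooden board fixed to the counter, 110 (its x) x 230 (its y) x 12 mm; origin at the centre of its underside, z up. A 60 mm wide hanging tab with a 22 mm hole sticks out 42 mm from its +y end; the -y end is plain. On it lie six light wooden slats, each 96 mm along x and 28.5 mm along y, at y = -75, -45, -15, 15, 45, 75 mm (slat0 at the plain end, slat5 next to the tab). A proud slat's top is 18 mm above the origin; fully down it is 15 mm.
- slat0 (a joint): How far slat0 (at the plain end, y = -75 mm) has gone down: 0 proud, 0.003 m fully down. Each slat resists with about 4 N, stays where it is left, and moves straight down without tilting; the roller can stand on two at once.
- slat1 (a joint): Same for slat1, y = -45 mm.
- slat2 (a joint): Same for slat2, y = -15 mm.
- slat3 (a joint): Same for slat3, y = 15 mm.
- slat4 (a joint): Same for slat4, y = 45 mm.
- slat5 (a joint): Same for slat5 (next to the tab), y = 75 mm.
- roller: Pressure roller, about 0.57 kg, alike end for end. A black rubber drum, 44 mm diameter and 100 mm long along the roller's x, turns freely under an aluminium frame 124 (x) x 80 (y) mm. Origin at the lowest point of the drum midway along it, z up when upright; the drum's axis is 22 mm above it; it rolls along its own y. The frame's flat underside is 18 mm above the origin, its top 52 mm. On top a block-shaped wooden handle rides on a spring.
- roller_grip (a point): Centre of the wooden handle, which is 64 (roller x) x 32 (roller y, the width to grip) x 50 mm high. With the spring relaxed it is 96 mm above the roller's origin.
- roller_handle (a joint): How far the handle is pushed down on its spring: 0 relaxed (about 1 mm under its own weight when standing), stop at 0.015 m. The spring gives 1.5 N per mm; 6 to 11 mm is a good rolling pressure.
- stand: Grey stand fixed to the counter, 164 (x) x 100 (y) mm, origin at the centre of its underside, z up. Two rails along x, tops 30 mm high, inner faces at y = +-26 mm, outer at +-40 mm: the roller's frame sits on them with the drum hanging between (4 mm free each side). End lugs 44 mm high with inner faces at x = +-68 mm leave the frame 6 mm free at each end. The seated roller's origin is 12 mm above the stand's origin, its x along the stand's x (either way round).
- bell: Call bell, 76 mm diameter, 60 mm high; origin at the centre of its underside. Bystander.
- tape: Roll of tape lying flat, 73 mm diameter, 18 mm high; origin under its centre. Bystander.
- canister_a: Sweets canister, 72 mm diameter, 128 mm high, on the left; origin under its centre. Bystander.
- canister_b: Sweets canister, 72 mm diameter, 128 mm high, nearer the robot of the two on the right; origin under its centre. Bystander.
- tags: Banded stack of gift tags, 86 x 56 x 12 mm; origin under its centre. Bystander.

How it is judged:
By the outcome, as a careful person would: the job done as asked, in the order asked, and still so for the second after the job is handed in, with the robot touching nothing.
It also fails if it takes over 67 s, if anything falls off the work surface, if the arm or the gripper's body presses on something with over 40 N, if the wrist force passes 120 N, or if a joint passes its speed limit or range.

## Working session

There is one attempt and no reset: what is moved stays moved. The work goes in short steps, Python scripts to look and compute and a shell command to move; the robot and the scene stay as the last step left them, time stands still between calls to the robot, and variables do not carry over. Pictures are saved under pics/ and viewed, at most 10 in all, crops included, and the job is handed in when it is done.

```bash
mkdir -p pics
python3 - <<'E'
from plant import *
import cv2,numpy as np,pickle
for n in("top","side"):
    s=snapshot(n);cv2.imwrite(f"pics/{n}0.png",s["image"][:,:,::-1]);pickle.dump(s,open(n+"0.pkl","wb"))
    print(n,np.array(s["camera_matrix"]).round(1).tolist(),s["position"],s["orientation"])
s=read_state();print(s)
E
```

```text
top [[501.8, 0.0, 309.9], [0.0, 501.8, 194.6], [0.0, 0.0, 1.0]] [ 0.46630209 -0.00765147  1.75489094] [-175.08394909    0.26015819  -91.06058481]
side [[515.6, 0.0, 331.3], [0.0, 515.6, 193.8], [0.0, 0.0, 1.0]] [ 0.92253853 -1.37634422  0.93056185] [-120.40146969    0.833851     12.33065394]
{'time_s': 0.1, 'joints': array([72.48401676, 22.00980119,  0.93705512, 78.55604961, -0.36021234,
       79.537289  , -2.66366928]), 'dq': array([ 0.00531891, -0.00477885, -0.10026   , -0.36323991,  0.01456731,
        0.0878966 ,  0.07142112]), 'joint_efforts': array([ 2.89682284e-03, -6.29128146e+01,  8.47042724e-01, -3.72756350e+01,
        1.68561470e-02,  1.03809626e-02,  7.87097065e-05]), 'position': array([ 0.15020464, -0.60621342,  0.23037957]), 'tcp_rot': array([-1.79899695e+02,  1.71744025e-03,  1.39175112e+01]), 'ft_force': array([ 1.28062281, -1.00080726, -0.13064087]), 'ft_torque': array([-0.03409648, -0.0155022 ,  0.00147894]), 'gripper_force': 0.0, 'finger_gap': 0.08563384275070193}
```

View pics/top0.png

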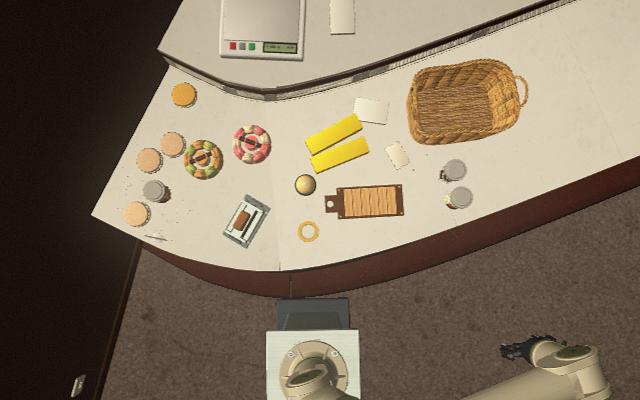

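View pics/side0.png

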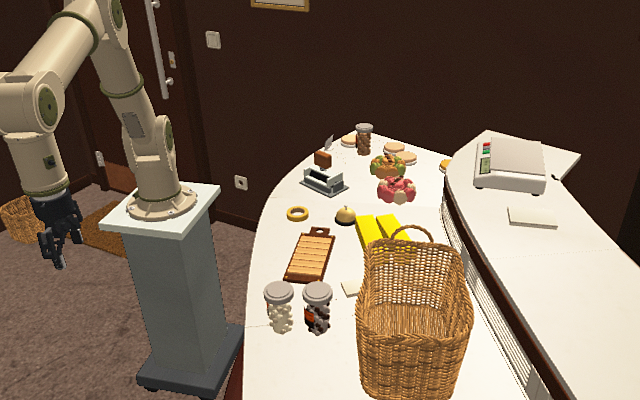

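The top view shows the board at about (368,202), with the tab on the left (world +y) and the plain end on the right. The roller in its stand is at (245,221), the bell at (305,184), the tape at (308,231) and the canisters at (455,170)/(460,198). The side view agrees.

```bash
cat > h.py <<'E'
import numpy as np,cv2,pickle
from scipy.spatial.transform import Rotation as R
def cast(s,px,z):
    px=np.atleast_2d(px).astype(float);K=np.array(s["camera_matrix"])
    d=np.c_[px,np.ones(len(px))]@np.linalg.inv(K).T@R.from_euler("xyz",s["orientation"],degrees=True).as_matrix().T
    p=np.array(s["position"]);return p+d*((z-p[2])/d[:,2])[:,None]
def proj(s,P):
    q=(np.atleast_2d(P)-s["position"])@R.from_euler("xyz",s["orientation"],degrees=True).as_matrix()
    q=q@np.array(s["camera_matrix"]).T;return q[:,:2]/q[:,2:]
def biggest(m):
    c,_=cv2.findContours(m.astype(np.uint8),cv2.RETR_EXTERNAL,cv2.CHAIN_APPROX_NONE);return max(c,key=cv2.contourArea)
def rect(s,c,z):
    w=cast(s,c.reshape(-1,2),z)[:,:2];r=cv2.minAreaRect((w*1000).astype(np.float32));return r
E
python3 - <<'E'
from h import *
s=pickle.load(open("top0.pkl","rb"));im=s["image"]
for n,(u,v) in dict(slat=(370,202),slat2=(350,195),board=(333,203),edge=(403,200),hand=(243,221),rail=(236,213),frame=(255,210)).items():print(n,im[v-1:v+2,u-1:u+2].reshape(-1,3).mean(0).round())
cv2.imwrite("pics/z.png",cv2.resize(im[160:260,200:420,::-1],(792,360),interpolation=cv2.INTER_CUBIC))
E
```

```text
slat [208. 156.  95.]
slat2 [223. 169. 102.]
board [160. 136. 111.]
edge [174. 158. 135.]
hand [146.  99.  64.]
rail [201. 201. 179.]
frame [171. 170. 151.]
```

View pics/z.png

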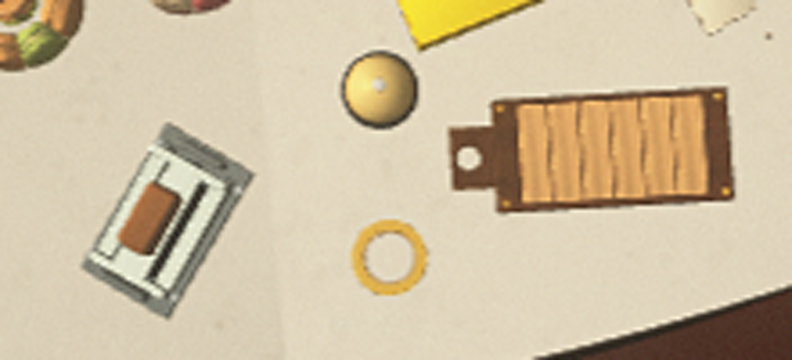

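The zoom shows the board's long axis nearly along world y with the tab on the left, and the stand with the roller tilted, its handle at zoom (150,218).

Run:
```python
from h import *
s=pickle.load(open("top0.pkl","rb"));im=s["image"].astype(int);hsv=cv2.cvtColor(s["image"],cv2.COLOR_RGB2HSV).astype(int)
def win(m,a,b,c,d):
    o=np.zeros(m.shape,bool);o[c:d,a:b]=m[c:d,a:b];return o
r,g,b=im[...,0],im[...,1],im[...,2]
sl=win((r>170)&(r-b>75),335,400,180,222)
print("slats (172.. x96)",rect(s,biggest(cv2.morphologyEx(sl.astype(np.uint8),cv2.MORPH_CLOSE,np.ones((5,5)))),.018))
bd=win((r-b>70)|(r<150),320,407,178,222)
print("board 230x110",rect(s,biggest(cv2.morphologyEx(cv2.morphologyEx(bd.astype(np.uint8),cv2.MORPH_CLOSE,np.ones((5,5))),cv2.MORPH_OPEN,np.ones((21,21)))),.012))
ha=win((r-b>55),222,272,192,250);print("handle 64x32",rect(s,biggest(ha),.131))
gr=win((r<165)&(r-b<40),220,274,190,252)
pts=np.argwhere(cv2.morphologyEx(gr.astype(np.uint8),cv2.MORPH_OPEN,np.ones((2,2))))[:,::-1]
print("stand 164x100",rect(s,pts,.0),rect(s,pts,.03))
for n,(u0,u1,v0,v1),z in(("bell",(290,322,168,202),.0),("tape",(295,322,218,245),.018)):
    m=win((r-b>70)|(r<130),u0,u1,v0,v1);print(n,rect(s,biggest(m),z))
for n,p in(("canA",(154,190)),("canB",(460,197)),("canC",(455,170)),("tags",(397,155))):print(n,cast(s,p,.128)[0].round(3))
```

```text
slats (172.. x96) ((589.5723266601562, -200.8625030517578), (94.29689025878906, 197.0997314453125), 2.396333694458008)
board 230x110 ((589.0379028320312, -209.14898681640625), (109.6802749633789, 229.54861450195312), 2.1079351902008057)
handle 64x32 ((527.7679443359375, 224.8755340576172), (27.459321975708008, 60.30424499511719), 59.64332962036133)
stand 164x100 ((525.7237548828125, 217.73904418945312), (97.94896697998047, 165.31016540527344), 58.73108673095703) ((524.7079467773438, 213.885986328125), (96.27452087402344, 162.48416137695312), 58.73108673095703)
bell ((653.4078979492188, 14.057374954223633), (70.35205841064453, 74.25071716308594), 88.88939666748047)
tape ((489.9163818359375, 8.047386169433594), (72.52804565429688, 68.88270568847656), 88.94112396240234)
canA [0.631 0.505 0.128]
canB [ 0.589 -0.49   0.128]
canC [ 0.678 -0.478  0.128]
tags [ 0.731 -0.29   0.128]
```

```bash
python3 -m inch '{"xyz":[[3.9,1.9,0.3],[3.9,1.9,0.3],[3.9,1.9,0.3],[3.9,1.9,0.3],[4.1,3.5,0.3],[4.1,3.5,0.3],[4.1,3.5,0.3],[4.1,3.5,0.3]],"dr":[[0,0,6.74],[0,0,6.74],[0,0,6.74],[0,0,6.74],[0,0,6.74],[0,0,6.74],[0,0,6.74],[0,0,6.74]]}' 1 60; python3 -c "
from plant import *
print(read_state()['joints'])"
```

```text
time_s: 1.1
position: [0.4712, -0.3893, 0.255]
tcp_rot: [-180.0, -0.0, 68.0]
ft_force: [0.0, -0.6, -0.3]
finger_gap: 0.0853
gripper_force: 0.0
[ 49.15286951  20.80978643 -17.17805098  77.80355741   6.075634
  82.32773381  10.26257973]
```

```bash
python3 -m inch '{"xyz":[[2.5,4.6,0.3],[2.5,4.6,0.3],[2.5,4.6,0.3],[2.5,4.6,0.3],[0.75,5.1,0.3],[0.75,5.1,0.3],[0.75,5.1,0.3],[0.75,5.1,0.3],[-1.9,5.45,0.3],[-1.9,5.45,0.3],[-1.9,5.45,0.3],[-1.9,5.45,0.3],[0,0,0],[0,0,0]],"dr":[[0,0,6.74],[0,0,6.74],[0,0,6.74],[0,0,6.74],[0,0,6.74],[0,0,6.74],[0,0,6.74],[0,0,6.74],[0,0,6.74],[0,0,6.74],[0,0,6.74],[0,0,6.74],[0,0,0],[0,0,0]]}'
python3 - <<'E'
from plant import *
from h import *
print(read_state()['joints'])
s=snapshot("wrist");pickle.dump(s,open("w1.pkl","wb"));cv2.imwrite("pics/w1.png",s["image"][:,:,::-1]);print(s["position"],s["orientation"])
E
```

```text
time_s: 2.85
position: [0.5244, 0.2149, 0.2909]
tcp_rot: [-179.9, -0.0, 148.7]
ft_force: [1.0, -0.1, 0.7]
finger_gap: 0.085
gripper_force: 0.0
[  9.43743479  18.91986297 -45.79255831  80.32025333  13.48763011
  86.39228541  23.04641788]
[0.45438603 0.25672601 0.43180058] [1.61485843e+02 1.08602279e-03 5.86837914e+01]
```

View pics/w1.png

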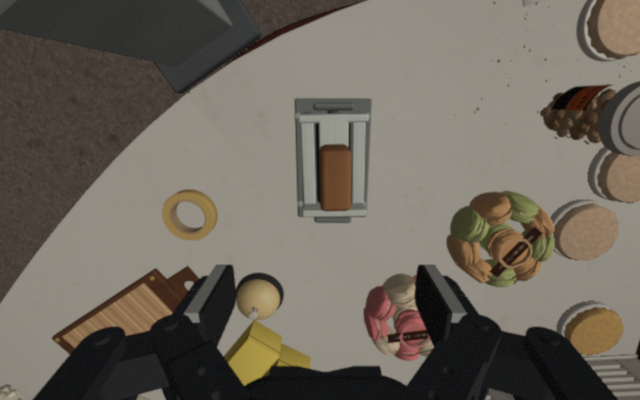

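The wrist view shows the stand spanning (295,97)–(371,222), with the handle at (336,178) and the tape and bell off to its left.

Run:
```python
from h import *
s=pickle.load(open("w1.pkl","rb"));im=s["image"].astype(int);r,b=im[...,0],im[...,2]
m=np.zeros(r.shape,bool);m[130:220,310:365]=(r-b>35)[130:220,310:365]
c=biggest(m);print("handle bbox",cv2.boundingRect(c),cv2.minAreaRect(c))
print("nadir",proj(s,[s["position"][0],s["position"][1],0]))
def box(cx,cy,yaw,lx,ly,z):
    a=np.radians(yaw);e=np.array([np.cos(a),np.sin(a)]);f=np.array([-e[1],e[0]])
    return np.array([[*(np.array([cx,cy])+i*lx/2*e+j*ly/2*f),z] for i in(-1,1) for j in(-1,1)])
cx,cy,y=.5255,.217,148.7
for n,a in dict(handtop=(.064,.032,.131),handbot=(.064,.032,.081),frame=(.124,.08,.064),standbase=(.164,.1,.0),lug=(.136,.1,.044)).items():print(n,proj(s,box(cx,cy,y,*a)).round(1).tolist())
cv2.imwrite("pics/w1z.png",cv2.resize(s["image"][85:235,280:390,::-1],(440,600),interpolation=cv2.INTER_CUBIC))
```

```text
handle bbox (322, 145, 30, 66) ((336.5, 177.5), (65.0, 29.0), 90.0)
nadir [[324.95294889  98.5130347 ]]
handtop [[343.6, 215.7], [312.2, 215.7], [344.8, 153.0], [311.4, 153.0]]
handbot [[341.2, 200.6], [313.9, 200.6], [342.1, 145.6], [313.2, 145.6]]
frame [[359.3, 219.2], [295.4, 219.2], [363.1, 116.6], [292.1, 116.7]]
standbase [[361.1, 216.1], [292.9, 216.1], [365.7, 98.0], [288.8, 98.0]]
lug [[365.2, 218.0], [289.4, 218.0], [369.8, 110.5], [285.2, 110.5]]
```

View pics/w1z.png

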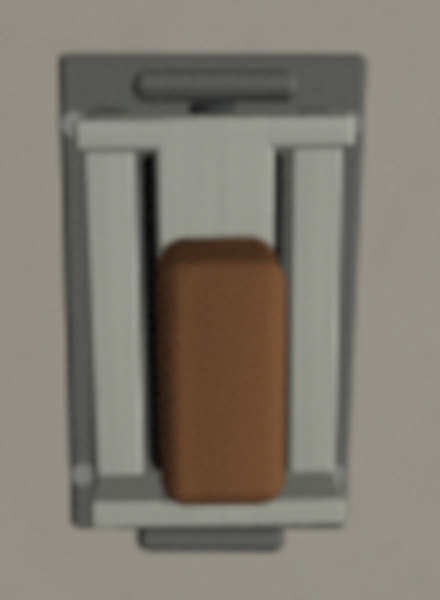

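The wrist view puts the handle and stand about 8 mm off my first centre, which matches the top camera's handle fix of (0.5275, 0.2255). Yaw is fine at 148.7.

```bash
python3 -m inch '{"xyz":[[0.15,0.53,-1],[0.16,0.53,-3],[0,0,-4],[0,0,-4],[0,0,-3.5],[0,0,-2.5],[0,0,-1.5],[0,0,-0.8],[0,0,0],[0,0,0]],"dr":[[0,0,0],[0,0,0],[0,0,0],[0,0,0],[0,0,0],[0,0,0],[0,0,0],[0,0,0],[0,0,0],[0,0,0]]}' 1 60; python3 -c "
from plant import *
print(read_state()['joints'])
import cv2
cv2.imwrite('pics/w2.png',snapshot('wrist')['image'][:,:,::-1])"
```

```text
time_s: 4.15
position: [0.528, 0.2263, 0.0892]
tcp_rot: [179.9, 0.1, 148.7]
ft_force: [-0.0, -0.5, -0.5]
finger_gap: 0.0857
gripper_force: 0.0
[  6.33549448  28.23049369 -42.6729011   95.74400813  20.88296171
  64.18201475  16.55384002]
```

View pics/w2.png

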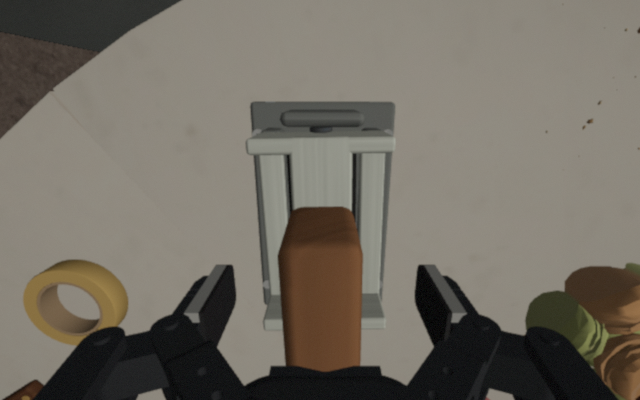

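The handle is at column 320 between pads centred at 325, about 1.5 mm off. I'll correct that and close.

```bash
python3 -m inch '{"xyz":[[-0.08,-0.13,-0.1],[0,0,0],[0,0,0]],"dr":[[0,0,0],[0,0,0],[0,0,0]]}' 1 60; python3 -m inch '{"xyz":[[0,0,0],[0,0,0],[0,0,0],[0,0,0],[0,0,0],[0,0,0],[0,0,0],[0,0,0]],"dr":[[0,0,0],[0,0,0],[0,0,0],[0,0,0],[0,0,0],[0,0,0],[0,0,0],[0,0,0]]}' -1 60; python3 -c "
from plant import *
s=read_state();print(s['position'],s['tcp_rot'],s['ft_torque'])"
```

```text
time_s: 4.58
position: [0.5267, 0.2246, 0.0874]
tcp_rot: [180.0, 0.0, 148.7]
ft_force: [-1.2, 0.2, -0.6]
finger_gap: 0.0857
gripper_force: 0.0
time_s: 5.58
position: [0.5266, 0.2247, 0.0873]
tcp_rot: [180.0, -0.0, 148.7]
ft_force: [0.6, 1.3, 0.7]
finger_gap: 0.0313
gripper_force: 63.1
[0.52660465 0.22474409 0.08730564] [ 1.79995374e+02 -5.53409129e-03  1.48714026e+02] [0.08110334 0.03055237 0.01922711]
```

```bash
python3 -m inch '{"xyz":[[0,0,0.3],[0,0,0.7],[0,0,1.5],[0,0,2.5],[0,0,3],[0,0,3],[0,0,2],[0,0,1],[0,0,0],[0,0,0]],"dr":[[0,0,0],[0,0,0],[0,0,0],[0,0,0],[0,0,0],[0,0,0],[0,0,0],[0,0,0],[0,0,0],[0,0,0]]}'
python3 -m inch '{"xyz":[[0.4,-2.5,0],[0.55,-4.5,0],[0.65,-5.14,0],[0.65,-5.14,0],[0.65,-5.14,0],[0.65,-5.14,0],[0.65,-5.14,0],[0.65,-5.14,0],[0.65,-5.14,0],[0.65,-4.5,0],[0.4,-3.1,0],[0,0,0],[0,0,0]],"dr":[[0,0,2],[0,0,3],[0,0,3.2],[0,0,3.2],[0,0,3.2],[0,0,3.2],[0,0,3.2],[0,0,3.2],[0,0,3.2],[0,0,3.2],[0,0,2.8],[0,0,0],[0,0,0]]}'
python3 - <<'E'
from plant import *
from h import *
st=read_state();print(st['joints'],st['position'],st['tcp_rot'])
for n in("wrist","top","side"):
    s=snapshot(n);pickle.dump(s,open(n+"3.pkl","wb"));cv2.imwrite(f"pics/{n}3.png",s["image"][:,:,::-1])
E
```

```text
time_s: 6.82
position: [0.5262, 0.2243, 0.2263]
tcp_rot: [-179.9, -0.1, 148.7]
ft_force: [0.1, 0.1, -5.9]
finger_gap: 0.0312
gripper_force: 62.6
time_s: 8.45
position: [0.5919, -0.2802, 0.2261]
tcp_rot: [179.9, -0.1, -177.9]
ft_force: [-0.3, 0.5, -5.4]
finger_gap: 0.0315
gripper_force: 62.5
[ 47.48364881  30.87918024 -38.92812443  72.02486915  18.86133284
  83.50259003 102.63780986] [ 0.59190145 -0.28018367  0.22611601] [ 1.79898232e+02 -8.08065226e-02 -1.77866159e+02]
```

View pics/wrist3.png

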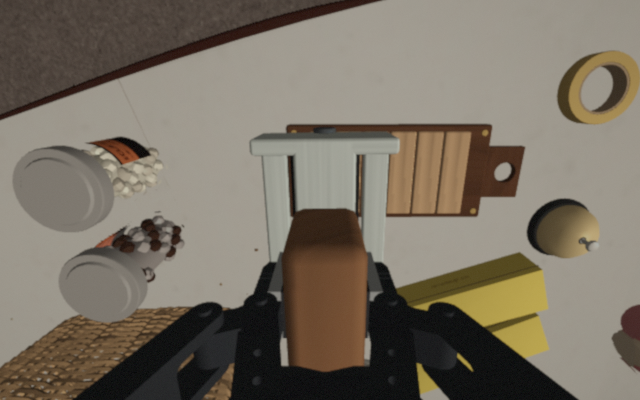

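The wrist view shows the held roller level, with the board behind it: corners at about (288,125), (491,125) and (478,216), tab on the right.

Run:
```python
from h import *
s=pickle.load(open("wrist3.pkl","rb"))
P=cast(s,[(288,125),(491,125),(478,216)],.012)[:,:2];print(P.round(4))
u=(P[1]-P[0]);print("len",np.linalg.norm(u),"dir",np.degrees(np.arctan2(u[1],u[0])),"width",np.linalg.norm(P[2]-P[1]))
print("centre by diag",(P[0]+P[2])/2)
```

```text
[[ 0.5389 -0.3228]
 [ 0.5307 -0.0999]
 [ 0.6373 -0.0937]]
len 0.2230657121695326 dir 92.12038033684344 width 0.10684761360176678
centre by diag [ 0.58811386 -0.20825772]
```

```bash
python3 -m inch '{"xyz":[[-0.05,-0.43,-1],[-0.05,-0.4,-2.5],[0,0,-3],[0,0,-2.5],[0,0,-1.8],[0,0,-1],[0,0,-0.7],[0,0,-0.3],[0,0,0],[0,0,0]],"dr":[[0,0,0],[0,0,0],[0,0,0],[0,0,0],[0,0,0],[0,0,0],[0,0,0],[0,0,0],[0,0,0],[0,0,0]]}'
```

```text
time_s: 9.85
position: [0.5915, -0.2895, 0.0999]
tcp_rot: [-180.0, 0.0, -177.9]
ft_force: [-0.0, -0.1, -4.3]
finger_gap: 0.0317
gripper_force: 62.5
```

```bash
python3 -m inch '{"xyz":[[0,0,-0.3],[0,0,-0.3],[0,0,-0.3],[0,0,-0.3],[0,0,-0.3],[0,0,-0.2],[0,0,0],[0,0,0]],"dr":[[0,0,0],[0,0,0],[0,0,0],[0,0,0],[0,0,0],[0,0,0],[0,0,0],[0,0,0]]}'
```

```text
time_s: 10.85
position: [0.5916, -0.2901, 0.084]
tcp_rot: [-179.9, 0.1, -177.9]
ft_force: [-3.8, 0.2, 10.1]
finger_gap: 0.0316
gripper_force: 64.1
```

```bash
python3 -m inch '{"xyz":[[-0.01,0.3,-0.05],[-0.02,0.6,0],[-0.03,0.8,0],[-0.03,0.8,0],[-0.03,0.8,0],[-0.03,0.8,0],[-0.03,0.8,0],[-0.03,0.8,0],[-0.03,0.8,0],[-0.02,0.6,0]],"dr":[[0,0,0],[0,0,0],[0,0,0],[0,0,0],[0,0,0],[0,0,0],[0,0,0],[0,0,0],[0,0,0],[0,0,0]]}'
```

```text
time_s: 12.1
position: [0.5887, -0.2188, 0.0834]
tcp_rot: [-179.9, 0.0, -177.9]
ft_force: [-4.8, -0.9, 10.6]
finger_gap: 0.0315
gripper_force: 64.2
```

```bash
python3 -m inch '{"xyz":[[-0.03,0.8,0],[-0.03,0.8,0],[-0.03,0.8,0],[-0.03,0.8,0],[-0.03,0.8,0],[-0.03,0.8,0],[-0.03,0.8,0],[-0.03,0.8,0],[-0.03,0.8,0],[-0.03,0.8,0],[-0.03,0.8,0],[-0.01,0.4,0],[0,0,0],[0,0,0]],"dr":[[0,0,0],[0,0,0],[0,0,0],[0,0,0],[0,0,0],[0,0,0],[0,0,0],[0,0,0],[0,0,0],[0,0,0],[0,0,0],[0,0,0],[0,0,0],[0,0,0]]}'; python3 -c "
from plant import *
import cv2
cv2.imwrite('pics/s4.png',snapshot('side')['image'][:,:,::-1])"
```

```text
time_s: 13.85
position: [0.5851, -0.1265, 0.0831]
tcp_rot: [-179.9, 0.0, -177.9]
ft_force: [-6.5, 0.1, 11.0]
finger_gap: 0.031
gripper_force: 64.2
```

```bash
python3 -m inch '{"xyz":[[0,0,0.5],[0,0,0.8],[0,0,1.5],[0,0,2.5],[0,0,3],[0,0,3],[0,0,2],[0,0,1],[0,0,0],[0,0,0]],"dr":[[0,0,0],[0,0,0],[0,0,0],[0,0,0],[0,0,0],[0,0,0],[0,0,0],[0,0,0],[0,0,0],[0,0,0]]}'
python3 -m inch '{"xyz":[[-0.5,3.0,0],[-0.8,4.8,0],[-0.8,4.8,0],[-0.8,4.8,0],[-0.8,4.8,0],[-0.8,4.8,0],[-0.7,4.2,0],[-0.5,3.0,0],[-0.15,0.92,0],[0,0,0],[0,0,0]],"dr":[[0,0,-2],[0,0,-4],[0,0,-4.5],[0,0,-4.5],[0,0,-4.5],[0,0,-4.5],[0,0,-4.4],[0,0,-3],[0,0,-2],[0,0,0],[0,0,0]]}'
python3 - <<'E'
from plant import *
from h import *
st=read_state();print(st['position'],st['tcp_rot'])
ims=[]
for n in("wrist","top"):
    s=snapshot(n);pickle.dump(s,open(n+"5.pkl","wb"));cv2.imwrite(f"pics/{n}5.png",s["image"][:,:,::-1])
    ims.append(s["image"])
a=cv2.resize(ims[0][:,:,::-1],(560,350));b=cv2.resize(ims[1][170:240,310:430,::-1],(428,250),interpolation=cv2.INTER_CUBIC)
c=np.zeros((600,560,3),np.uint8);c[:350]=a;c[350:,:428]=b;cv2.imwrite("pics/c5.png",c)
E
```

```text
time_s: 15.15
position: [0.5846, -0.1265, 0.2236]
tcp_rot: [180.0, -0.1, -177.9]
ft_force: [0.4, 0.5, -5.0]
finger_gap: 0.0313
gripper_force: 62.6
time_s: 16.52
position: [0.5268, 0.2236, 0.2241]
tcp_rot: [-179.9, -0.0, 148.7]
ft_force: [0.7, 0.4, -5.3]
finger_gap: 0.0316
gripper_force: 62.5
[0.52677516 0.22363539 0.22413267] [-1.79929404e+02 -1.95207100e-02  1.48692320e+02]
```

View pics/c5.png

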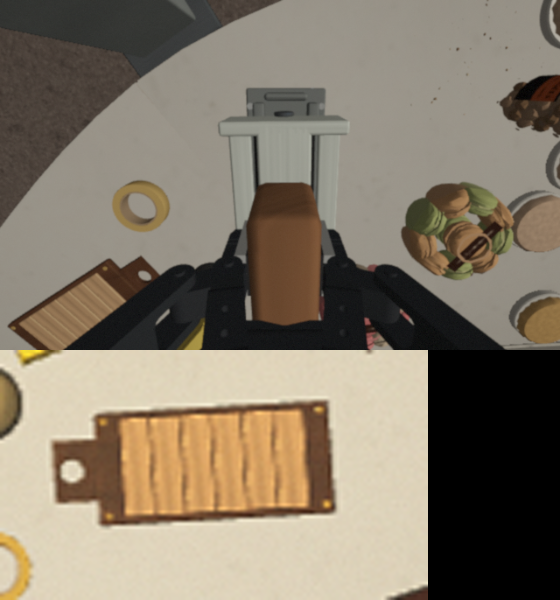

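The roller hasn't shifted in the hand: the frame edge spans columns 250–399, as before. The board looks evenly flat from above.

```bash
python3 -m inch '{"xyz":[[-0.02,0.11,-1],[0,0,-2.5],[0,0,-2.5],[0,0,-2],[0,0,-1.5],[0,0,-1.2],[0,0,-1],[0,0,-0.8],[0,0,-0.5],[0,0,0],[0,0,0]],"dr":[[0,0,0],[0,0,0],[0,0,0],[0,0,0],[0,0,0],[0,0,0],[0,0,0],[0,0,0],[0,0,0],[0,0,0],[0,0,0]]}'
```

```text
time_s: 18.0
position: [0.5267, 0.2261, 0.0952]
tcp_rot: [180.0, 0.0, 148.7]
ft_force: [-0.7, -0.1, -4.7]
finger_gap: 0.0311
gripper_force: 62.5
```

```bash
python3 -m inch '{"xyz":[[0,-0.1,-0.1],[0,0,-0.2],[0,0,-0.2],[0,0,-0.2],[0,0,-0.1],[0,0,0],[0,0,0]],"dr":[[0,0,0],[0,0,0],[0,0,0],[0,0,0],[0,0,0],[0,0,0],[0,0,0]]}'
```

```text
time_s: 18.88
position: [0.5264, 0.2249, 0.0871]
tcp_rot: [-180.0, 0.0, 148.7]
ft_force: [-1.6, -0.7, 1.4]
finger_gap: 0.0313
gripper_force: 63.2
```

```bash
python3 -m inch '{"xyz":[[0,0,0],[0,0,0],[0,0,0],[0,0,0],[0,0,0],[0,0,0],[0,0,0.5],[0,0,1.5],[0,0,3],[0,0,4],[0,0,5],[0,0,4],[0,0,2],[0,0,0],[0,0,0]],"dr":[[0,0,0],[0,0,0],[0,0,0],[0,0,0],[0,0,0],[0,0,0],[0,0,0],[0,0,0],[0,0,0],[0,0,0],[0,0,0],[0,0,0],[0,0,0],[0,0,0],[0,0,0]]}' 1
python3 - <<'E'
from plant import *
from h import *
ss={n:snapshot(n) for n in("wrist","side","top")}
w=ss["wrist"]["image"][:,:,::-1];sd=ss["side"]["image"][:,:,::-1]
c=np.zeros((600,720,3),np.uint8);c[:300,:480]=cv2.resize(w,(480,300));c[300:,:360]=cv2.resize(sd[130:230,280:400],(360,300),interpolation=cv2.INTER_CUBIC);c[300:,360:]=cv2.resize(sd[210:310,260:380],(360,300),interpolation=cv2.INTER_CUBIC);cv2.imwrite("pics/c6.png",c)
# bystander moved? compare with first top view outside arm
a=pickle.load(open("top0.pkl","rb"))["image"].astype(int);d=np.abs(a-ss["top"]["image"]).max(2)>60
for n,(u0,u1,v0,v1) in dict(bell=(290,322,168,202),tape=(295,322,218,245),tags=(385,412,140,172),cans=(438,475,155,212),canA=(140,170,178,204)).items():print(n,d[v0:v1,u0:u1].sum())
E
```

```text
time_s: 20.75
position: [0.5261, 0.2247, 0.2861]
tcp_rot: [-179.9, -0.0, 148.7]
ft_force: [-0.1, 0.1, -0.2]
finger_gap: 0.0853
gripper_force: 0.0
bell 0
tape 0
tags 0
cans 0
canA 0
```

View pics/c6.png

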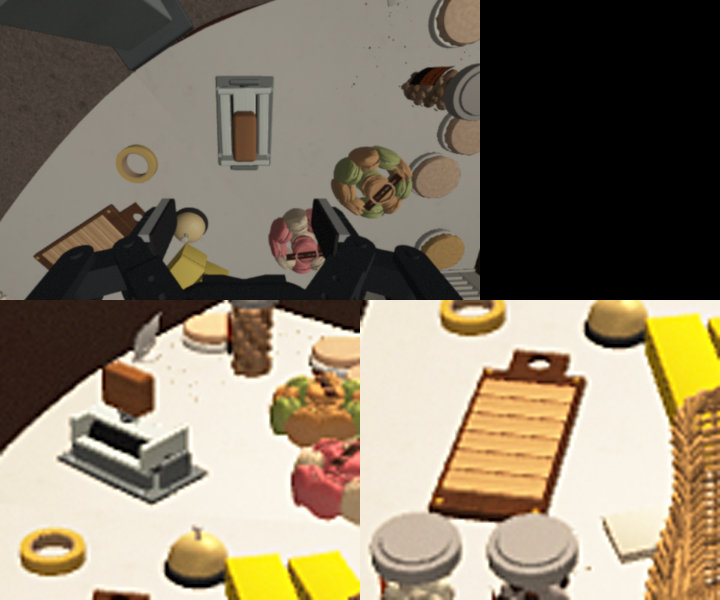

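The roller sits upright in its stand at (245,135). The slats look level and none of the bystanders has moved.

```bash
python3 -c "
from plant import *
print(sign_off())"
```

```text
the job is handed in; nothing more can be done
None
```

I rolled the board in one pass from the plain end to the tab end and set the roller back upright in its stand. Readings put the handle about 8 mm down on its spring, the slats look level in the pictures, nothing else moved, and the job was handed in at about 21 s (no verdict was returned).

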